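# Pack the stamping caddy, each thing in its own coloured bin

### The arm

A 6-joint arm with a two-finger parallel gripper is mounted at the origin on a cart in front of the work surface, level with it; the furniture and walls round the work are solid. World frame = base frame: x ahead of the robot, y to its left, z up, the work surface at z = 0. Lengths are in mm, angles in degrees, forces in N, time in s.
With the tool pointing down it reaches from about 300 to 850 mm from the base axis. Payload 4.2 kg.
Tool frame: the origin (TCP) lies on the centre line of the jaws, within the pads' length; the fingertips stand 14 mm ahead of it and the grasp point (between the pads) lies 5 mm behind it; z points along the fingers, y is the line along which they close (so a half turn about z gives the same grasp; the last joint's range is limited). The gripper opens to 91 mm and grips with 3 to 60 N. Pads are 32 mm wide; open, the fingers measure 118 mm over their backs; the gripper's body (76 mm by 178 mm) begins 60 mm behind the grasp point.
Start: joints at [76.203, 18.312, 89.639, -0, 72.044, -1.146], TCP at [125.932, 561.055, 227.976] pointing down, gripper open.
Joint ranges: [-177.97, 177.97], [-48.28, 115.42], [12.27, 149.76], [-77.06, 257.06], [2.81, 150.46], [-146.56, 146.56]. Speed limits (degrees/s): [147.25, 147.25, 180, 180, 180, 180].

### API

Orientations are given as [roll, pitch, yaw] about the fixed x, y, z axes, in that order (R = Rz(yaw) Ry(pitch) Rx(roll)).
In Python, from workcell import env gives the robot as it stands.
- The arm moves only by the tool arm_command, never from a script. Its argument "motion" is a list of rows, each an object with "offset": the shift along the tool's x, y, z in m, a list of three; "spin": the turn about the tool's z in rad. In form: [{"offset": [tx, ty, tz], "spin": spin}, ...]. A call has 1 to 5 rows; each row shifts and turns the commanded pose from where the row before left it, along the tool's axes as they then stand; what a row does not reach is not made up. A row lasts 1/8 s, in which the tool goes at most 62.5 mm and 10.7 degrees, less where a joint would pass 70% of its speed; a pose out of reach is approached as far as the arm can. A call with a gripper value outside its range is refused whole. "jaw" is the finger opening in m, from 0 to 0.0912, set as the call begins (left out, the last holds). The fingers move at their own pace and stop on an object; "newtons" is the grip in N (left out, the last holds). Time passes only in rows, so rows that do not move let the fingers close. It gives the time, the measured TCP pose, the force, the opening and the grip force at its end, in the units of the state.
- env.state(): the state, without advancing time (a new reading comes with each control period).
- env.grab_frame(name): name is "side" or "top"; returns (picture, depth): 400x640x3 uint8, blue, green, red; 400x640 float32, mm along the optical axis (not along the pixel's ray), 0 where there is no reading.
- env.camera_model(name): a dict with "fx", "fy", "cx", "cy" (pixels), "k1" (the pictures are not rectified: a ray, as slopes to the right and down, at radius r is drawn at 1 + k1 r^2 times it, then the intrinsics apply), "eye" and "rotation" of the camera in the world. Camera axes: x right, y down, z forward; pixel columns grow to the right and rows downward; lengths in mm; the calibration is good to about 2 mm. A picture is of the moment at which its call begins. camera_model takes no time and is no camera call.
- env.job_done(): hands the job in; it is judged then, once.
Trained networks look in the newest picture that a camera, given by its name, has taken for a name from the list of things; names that differ only in an ending like _2 or _b are one class to them, and where a whole thing is asked for, a point or a joint stands for the part that bears it (a point fixed in the world has none). Each returns a list of dicts, best first, with "score" (0 to 1); they miss things now and then, are a little off and sometimes report something else, mostly with a low value. They report only what shows in the picture. A call takes as long as a camera call.
- env.boxes_of(camera, target): "bbox" ([left, top, right, bottom] in pixels, round what is visible of it).
- env.pinpoint(camera, target): "location" ([column, row] in pixels: a listed point, or the origin of a listed thing).
The state is a dict: "time_s": time; "qpos": joint angles; "qvel": joint speeds; "effort": joint torques, N m; "ee_pos": TCP position; "ee_rot": TCP orientation; "force": force on the tool from outside, world axes, zero at the start; "torque": the same for the moment, N m; "gripper_width": finger opening in mm; "gripper_force": force on a finger pad.
Only numpy, scipy, OpenCV 4.12 (cv2) and the standard library are available. Lean on these libraries where they do the work, as an engineer would, in place of code of your own. Each camera call takes 0.05 s, during which the arm holds its last target. There are 200 camera calls.

### The job

Pack the white caddy for the stamping job: put the glue bottle with the yellow nozzle in the yellow bin, the black tape roll in the black bin and the wooden stamp in the red bin, each as upright as you found it and resting on the floor of its bin. Leave the bigger glue bottle with the white nozzle, the white tape roll and the small black spool where they are on the stand.

Things in the scene. Friction and masses are not known exactly. Their poses are not given: they have to be found in the camera images.
- glue_yellow_tip_center (a point): small white glue bottle with a YELLOW pointed nozzle, standing upright on the plywood stand (top 90 mm above the bench), 39 (x) x 48 (y) x 107 mm high; the body can be gripped across x or y from its foot up to 75 mm, the nozzle is above that. Point: on its axis, half-way up (53.5 mm above its foot). z up. Goes into the yellow bin
- tape_black_center (a point): BLACK roll of tape with a reddish core and a hole, standing on its flat end (hole upright) on the plywood stand, 60 x 62 x 50 mm high; treat it as a solid cylinder and grip it across its outside (its hole does not take a finger). Point: its centre, 25 mm above its underside. z up. Goes into the black bin
- wood_stamp_center (a point): reddish-brown turned wooden hand stamp standing upright on the plywood stand: a foot 40 (x) x 58 (y) x 18 mm high, and on its middle a round knob about 30 mm across from 18 to 63 mm above the underside; grip the knob. Point: on its axis, 31.5 mm above its underside. z up. Goes into the red bin
- glue_white_tip_center (a point): look-alike that stays, on the same plywood stand: bigger white glue bottle with a WHITE nozzle, standing upright, 48 x 58 x 126 mm high. Point: on its axis, 63 mm above its foot
- tape_white_center (a point): look-alike that stays, on the same plywood stand: WHITE roll of tape with a tan core lying flat, 64 x 66 x 19 mm high. Point: its centre, 9.5 mm above the stand's top, which is 90 mm above the bench
- spool_black_center (a point): look-alike that stays, on the same plywood stand: small all-black wire spool with two flanges lying flat, 48 mm across and 21 mm high. Point: its centre, 10.5 mm above the stand's top, which is 90 mm above the bench. (Elsewhere: keep the arm clear of the wooden post in front of the robot, x 0.25 to 0.31, y -0.11 to -0.05, 0.45 m high, with a side arm out to y 0.05 at 0.38 m)
- bin_yellow: square yellow bin, one of three that sit side by side in a row in a white caddy at the far side of the low plywood work stand (its top 90 mm above the bench). Fixed. Outside 87 x 87 x 13 mm, walls and floor 3 mm thick: clear inside 81 x 81 mm, walls only 10 mm above the inner floor. Origin: centre of its underside, 94 mm above the bench; x and y run along its sides, z up; the bins share one yaw, neighbouring centres are 88 mm apart, and the colours may be in any order
- bin_black: square black bin, one of three that sit side by side in a row in a white caddy at the far side of the low plywood work stand (its top 90 mm above the bench). Fixed. Outside 87 x 87 x 13 mm, walls and floor 3 mm thick: clear inside 81 x 81 mm, walls only 10 mm above the inner floor. Origin: centre of its underside, 94 mm above the bench; x and y run along its sides, z up; the bins share one yaw, neighbouring centres are 88 mm apart, and the colours may be in any order
- bin_red: square red bin, one of three that sit side by side in a row in a white caddy at the far side of the low plywood work stand (its top 90 mm above the bench). Fixed. Outside 87 x 87 x 13 mm, walls and floor 3 mm thick: clear inside 81 x 81 mm, walls only 10 mm above the inner floor. Origin: centre of its underside, 94 mm above the bench; x and y run along its sides, z up; the bins share one yaw, neighbouring centres are 88 mm apart, and the colours may be in any order

How it is judged (in metres and radians):
At the end, for the whole second after the job is handed in: The three things are released and at rest, each in its own bin: centre within 30 mm of the bin centre along each side, height within 5 mm of resting on its floor, upright within 0.15 rad; the white-nozzled bottle, white tape and black spool are within 15 mm of where they stood (x of glue_yellow_tip_center in the frame of bin_yellow between -0.03 and 0.03 m and y of glue_yellow_tip_center in the frame of bin_yellow between -0.03 and 0.03 m and z of glue_yellow_tip_center in the frame of bin_yellow between 0.0515 and 0.0615 m and angle between each of glue_yellow_tip_center, tape_black_center, wood_stamp_center's own z axis and vertical below 0.15 rad and linear speed of each of glue_yellow_tip, tape_black, wood_stamp below 0.02 m/s and angular speed of each of glue_yellow_tip, tape_black, wood_stamp below 0.2 rad/s and x of tape_black_center in the frame of bin_black between -0.03 and 0.03 m and y of tape_black_center in the frame of bin_black between -0.03 and 0.03 m and z of tape_black_center in the frame of bin_black between 0.023 and 0.033 m and x of wood_stamp_center in the frame of bin_red between -0.03 and 0.03 m and y of wood_stamp_center in the frame of bin_red between -0.03 and 0.03 m and z of wood_stamp_center in the frame of bin_red between 0.0295 and 0.0395 m and distance of each of glue_white_tip_center, tape_white_center, spool_black_center from where it was at the start of the episode below 0.015 m); the robot touches nothing.
It fails at once if the glue bottle with the white nozzle is shifted or lifted by more than 15 mm (distance of glue_white_tip_center from where it was at the start of the episode above 0.015 m).
It fails at once if the white tape roll is shifted or lifted by more than 15 mm (distance of tape_white_center from where it was at the start of the episode above 0.015 m).
It fails at once if the black spool is shifted or lifted by more than 15 mm (distance of spool_black_center from where it was at the start of the episode above 0.015 m).
It also fails if it takes over 80 s, if anything falls off the work surface, if the arm or the gripper's body presses on something with over 40 N, if the wrist force passes 120 N, or if a joint passes its speed limit or range.

## Working session

There is one attempt and no reset: what is moved stays moved. The work goes in short steps, Python scripts to look and compute and a tool call to move; the robot and the scene stay as the last step left them, time stands still between calls to the robot, and variables do not carry over. Pictures are saved under pics/ and viewed, at most 14 in all, crops included, and the job is handed in when it is done.

Besides the shell and the picture viewer there is one more tool, called after "Request:" as a command line: name --argument value ..., lists and objects as JSON in quotes. arm_command: Moves the arm, as the interface text tells. Its arguments: {"type":"object","properties":{"motion":{"type":"array"},"jaw":{"type":"number"},"newtons":{"type":"number"}},"required":["motion"]}

```bash
ls; mkdir -p pics
cat > h.py <<'E'
import numpy as np, cv2
from workcell import env
def ray(cam,px):
    m=env.camera_model(cam); u=np.array([(px[0]-m['cx'])/m['fx'],(px[1]-m['cy'])/m['fy']]); s=u.copy()
    for _ in range(20): s=u/(1+m['k1']*(s@s))
    return np.array(m['eye'],float), np.array(m['rotation'],float)@np.array([s[0],s[1],1.0])
def at_z(cam,px,z):
    e,d=ray(cam,px); return e+d*(z-e[2])/d[2]
E
python3 - <<'E'
from h import *
Z=dict(glue_yellow_tip_center=143.5,tape_black_center=115,wood_stamp_center=121.5,glue_white_tip_center=153,tape_white_center=99.5,spool_black_center=100.5,bin_yellow=94,bin_black=94,bin_red=94)
for c in ("top","side"):
    p,d=env.grab_frame(c); cv2.imwrite(f"pics/{c}0.png",p); np.save(f"{c}0.npy",d)
    m=env.camera_model(c); print(c,np.round(m['eye']),np.round(m['rotation'],2).tolist())
    for n,z in Z.items():
        for r in env.pinpoint(c,n)[:2]: print(n,np.round(r['location']),round(r['score'],2),np.round(at_z(c,r['location'],z),1))
print(env.state())
E
```

```text
pics
top [ 387.  150. 1019.] [-171.07, 1.32, -91.28]Traceback (most recent call last):
  File "<stdin>", line 7, in <module>
  File "h.py", line 8, in at_z
    e,d=ray(cam,px); return e+d*(z-e[2])/d[2]
                                         ~^^^
IndexError: invalid index to scalar variable.
```

```bash
sed -i "s/np.array(m\['rotation'\],float)@/Rot.from_euler('xyz',m['rotation'],degrees=True).as_matrix()@/; 1a from scipy.spatial.transform import Rotation as Rot" h.py
python3 - <<'E'
from h import *
Z=dict(glue_yellow_tip_center=143.5,tape_black_center=115,wood_stamp_center=121.5,glue_white_tip_center=153,tape_white_center=99.5,spool_black_center=100.5,bin_yellow=94,bin_black=94,bin_red=94)
for c in ("top","side"):
    p,d=env.grab_frame(c); cv2.imwrite(f"pics/{c}0.png",p); np.save(f"{c}0.npy",d)
    m=env.camera_model(c); print(c,m)
    for n,z in Z.items():
        for r in env.pinpoint(c,n)[:2]: print(n,np.round(r['location']),round(r['score'],2),np.round(at_z(c,r['location'],z),1))
print(env.state())
E
```

```text
top {'fx': 457.5820609732187, 'fy': 457.5820609732187, 'cx': 320.429524026118, 'cy': 196.0639640983318, 'k1': -0.014540772998130601, 'eye': array([ 386.85662661,  149.92514286, 1019.03439176]), 'rotation': array([-171.06559767,    1.31965326,  -91.2797564 ])}
glue_yellow_tip_center [266. 192.] 0.69 [534.7 272.9 143.5]
tape_black_center [322. 249.] 0.72 [423.7 166.1 115. ]
tape_black_center [364. 151.] 0.66 [620.5  76.7 115. ]
wood_stamp_center [377. 250.] 0.67 [420.   59.9 121.5]
glue_white_tip_center [318. 192.] 0.92 [531.1 172.3 153. ]
tape_white_center [269. 249.] 0.64 [426.8 273.8  99.5]
spool_black_center [377. 192.] 0.69 [536.3  52.7 100.5]
bin_yellow [281. 145.] 0.69 [643.  247.3  94. ]
bin_yellow [323. 250.] 0.58 [422.9 165.5  94. ]
bin_black [325. 147.] 0.62 [635.5 157.   94. ]
bin_red [365. 150.] 0.76 [626.9  72.7  94. ]
side {'fx': 520.0030757380731, 'fy': 520.0030757380731, 'cx': 310.32581463221095, 'cy': 202.90632874817243, 'k1': 0.025075494821134418, 'eye': array([225.21823813, 801.34497377, 653.37398709]), 'rotation': array([-125.83312476,    0.80404914, -155.35693457]
[... 602 characters left out ...]
 0.7 [632.8 253.4  94. ]
{'time_s': 1.1, 'qpos': array([ 7.62024812e+01,  1.83115127e+01,  8.96373453e+01,  3.40849939e-04,
        7.20442083e+01, -1.14525194e+00]), 'qvel': array([-0.14281628, -0.05985024, -0.09207216, -0.02689593, -0.02040789,
       -0.00636712]), 'effort': array([ 2.59516437e-04, -4.12355697e+01, -2.32244611e+01,  7.27839489e-02,
        3.75040923e-02, -9.72475434e-08]), 'ee_pos': array([125.94167477, 561.06592379, 227.99104486]), 'ee_rot': array([ 1.79993061e+02, -1.85613170e-04,  1.67347628e+02]), 'force': array([-0.09046871,  0.57951114, -0.4278607 ]), 'torque': array([-0.01501854,  0.0318281 ,  0.00331279]), 'gripper_force': 0.0, 'gripper_width': 91.42954072558044}
```

View pics/top0.png

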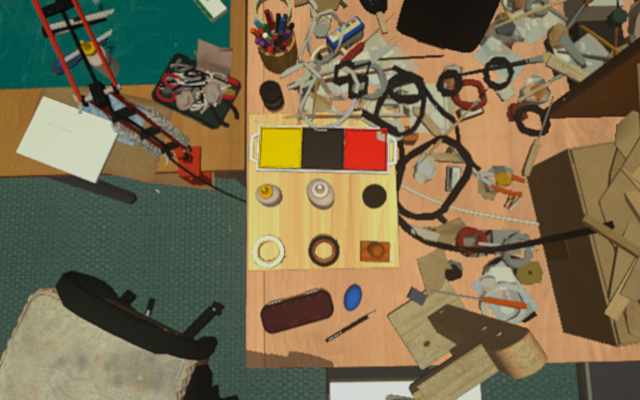

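View pics/side0.png

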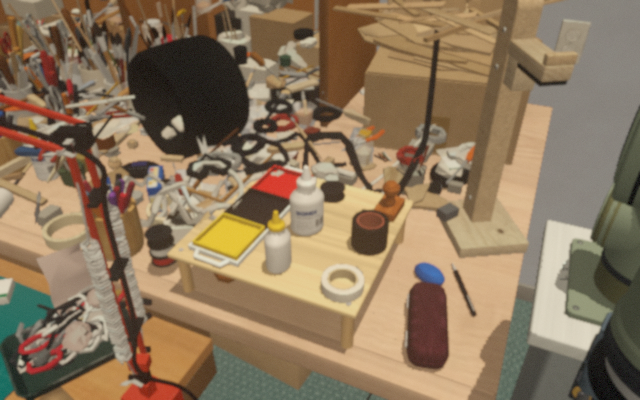

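```bash
cat >> h.py <<'E'
def cloud(cam,d):
    m=env.camera_model(cam); v,u=np.nonzero(d>0)
    K=np.array([[m['fx'],0,m['cx']],[0,m['fy'],m['cy']],[0,0,1]])
    s=cv2.undistortPoints(np.c_[u,v].astype(float)[:,None],K,np.array([m['k1'],0,0,0,0]))[:,0]
    z=d[v,u].astype(float)
    return np.array(m['eye'])+np.c_[s*z[:,None],z]@Rot.from_euler('xyz',m['rotation'],degrees=True).as_matrix().T, np.c_[u,v]
E
python3 - <<'E'
from h import *
O=dict(gy=(531,274,96,200),tb=(425,164,128,145),st=(417,62,125,160),foot=(417,62,98,112),gw=(532,170,100,220),tw=(426,273,102,115),sp=(531,58,102,115))
for c in("top","side"):
    P,_=cloud(c,np.load(c+"0.npy")); 
    for n,(x,y,a,b) in O.items():
        q=P[(abs(P[:,0]-x)<45)&(abs(P[:,1]-y)<45)&(P[:,2]>a)&(P[:,2]<b)]
        if len(q)<8: print(c,n,len(q));continue
        lo,hi=np.percentile(q,[3,97],axis=0); r=cv2.minAreaRect(q[:,:2].astype(np.float32))
        print(c,n,len(q),np.round(lo),np.round(hi),"mid",np.round((lo+hi)/2),"rect",np.round(r[0]),np.round(r[1]),round(r[2]))
    for n,(x,y) in dict(Y=(640,250),B=(631,163),R=(626,70),stand=(480,220)).items():
        q=P[(abs(P[:,0]-x)<20)&(abs(P[:,1]-y)<20)]; print(c,n,len(q),round(np.median(q[:,2]),1))
    q=P[(P[:,0]>680)&(P[:,0]<800)&(P[:,1]>-40)&(P[:,1]<320)]; print("clutter z",np.round(np.percentile(q[:,2],[50,95,99,100])))
    q=P[(P[:,0]>200)&(P[:,0]<330)&(P[:,1]>-120)&(P[:,1]<80)&(P[:,2]>300)]
    if len(q): print("arm",len(q),np.round(np.percentile(q,[2,98],axis=0)).tolist(), np.round(np.percentile(q[q[:,1]>-30],[2,98],axis=0)).tolist() if (q[:,1]>-30).any() else '')
# bin corner fits by colour, top
p=cv2.imread("pics/top0.png").astype(int)
for c in("top","side"):
    p=cv2.imread(f"pics/{c}0.png").astype(int); b,g,r=p[...,0],p[...,1],p[...,2]
    for n,mk in dict(Y=(r>150)&(g>140)&(b<60),R=(r>170)&(g<70)&(b<70)).items():
        k,l,s,ce=cv2.connectedComponentsWithStats(mk.astype(np.uint8)); i=1+np.argmax(s[1:,4])
        cn=np.argwhere(l==i)[:,::-1]; W=np.array([at_z(c,t,100)[:2] for t in cn]); re=cv2.minAreaRect(W.astype(np.float32)); print(c,n,np.round(re[0],1),np.round(re[1]),round(re[2],1))
E
```

```text
top gy 482 [512. 247. 106.] [546. 289. 194.] mid [529. 268. 150.] rect [531. 270.] [42. 43.] 44
top tb 479 [393. 136. 136.] [446. 191. 143.] mid [419. 164. 140.] rect [419. 163.] [59. 59.] 71
top st 203 [404.  49. 142.] [430.  76. 155.] mid [417.  63. 148.] rect [417.  63.] [29. 30.] 86
top foot 390 [397.  35. 104.] [436.  91. 111.] mid [416.  63. 107.] rect [416.  63.] [57. 40.] 88
top gw 665 [504. 145. 117.] [551. 190. 212.] mid [527. 167. 165.] rect [529. 167.] [50. 53.] 89
top tw 523 [393. 245. 105.] [451. 304. 112.] mid [422. 274. 108.] rect [422. 274.] [64. 61.] 89
top sp 442 [507.  38. 106.] [549.  80. 114.] mid [528.  59. 110.] rect [535.  51.] [47. 68.] 44
top Y 357 97.0
top B 362 96.8
top R 362 96.8
top stand 395 90.1
clutter z [ 92. 120. 123. 126.]
arm 5982 [[217.0, -95.0, 317.0], [306.0, 41.0, 453.0]] [[215.0, -29.0, 336.0], [269.0, 47.0, 399.0]]
side gy 1285 [513. 263. 100.] [543. 294. 190.] mid [528. 279. 145.] rect [529. 277.] [41. 35.] 30
side tb 790 [392. 139. 129.] [445. 193. 143.] mid [418. 166. 136.] rect [419. 164.] [61. 60.] 81
side st 244 [404.  57. 128.] [429.
[... 347 characters left out ...]
. 65.] 16
side sp 355 [508.  40. 103.] [549.  81. 114.] mid [528.  60. 109.] rect [528.  61.] [47. 48.] 23
side Y 591 97.9
side B 295 98.6
side R 248 98.7
side stand 402 91.5
clutter z [ 90. 121. 124. 127.]
arm 4913 [[204.0, -86.0, 308.0], [305.0, 49.0, 436.0]] [[201.0, -29.0, 318.0], [270.0, 50.0, 400.0]]
top Y [636.1 249.4] [87. 83.] 88.4Traceback (most recent call last):
  File "<stdin>", line 21, in <module>
  File "h.py", line 9, in at_z
    e,d=ray(cam,px); return e+d*(z-e[2])/d[2]
        ~~~^^^^^^^^
  File "h.py", line 5, in ray
    m=env.camera_model(cam); u=np.array([(px[0]-m['cx'])/m['fx'],(px[1]-m['cy'])/m['fy']]); s=u.copy()
ValueError: time passes only in moves, steps and waits
```

Request:
arm_command --motion '[{"offset": [0,0,-0.01],"spin": 0.17},{"offset": [0,0,-0.01],"spin": 0.17},{"offset": [0,0,-0.01],"spin": 0.17},{"offset": [0,0,-0.01],"spin": 0.17},{"offset": [0,0,0],"spin": 0.17}]' --jaw 0.09

```text
time_s: 1.72
ee_pos: [126.0, 561.5, 268.9]
ee_rot: [179.9, -0.1, 118.3]
force: [-0.1, 0.3, -0.6]
gripper_width: 90.0
gripper_force: 0.0
```

Request:
arm_command --motion '[{"offset": [0,0,0],"spin": 0.17},{"offset": [0,0,0],"spin": 0.17},{"offset": [0,0,0],"spin": 0.17},{"offset": [0,0,0],"spin": 0},{"offset": [0,0,0],"spin": 0}]'

```text
time_s: 2.35
ee_pos: [125.9, 561.0, 268.0]
ee_rot: [-180.0, -0.0, 89.6]
force: [-1.0, 0.2, 0.2]
gripper_width: 89.8
gripper_force: 0.0
```

Request:
arm_command --motion '[{"offset": [-0.029,0.04,0],"spin": 0},{"offset": [-0.029,0.04,0],"spin": 0},{"offset": [-0.029,0.04,0],"spin": 0},{"offset": [-0.029,0.04,0],"spin": 0},{"offset": [-0.029,0.04,0],"spin": 0}]'

```text
time_s: 2.98
ee_pos: [325.6, 413.0, 268.1]
ee_rot: [180.0, -0.0, 89.5]
force: [0.2, 0.4, -0.1]
gripper_width: 89.8
gripper_force: 0.0
```

Request:
arm_command --motion '[{"offset": [-0.029,0.04,0],"spin": 0},{"offset": [-0.029,0.04,0],"spin": 0},{"offset": [-0.029,0.04,0],"spin": 0},{"offset": [-0.029,0.04,0],"spin": 0},{"offset": [0,0,0],"spin": 0}]'

```text
time_s: 3.6
ee_pos: [485.5, 294.5, 267.6]
ee_rot: [180.0, 0.0, 89.3]
force: [-0.5, 0.4, 0.1]
gripper_width: 90.0
gripper_force: 0.0
```

Request:
arm_command --motion '[{"offset": [-0.0235,0.0435,0],"spin": 0},{"offset": [0,0,0],"spin": 0},{"offset": [0,0,0.03],"spin": 0}]'

```text
time_s: 3.98
ee_pos: [527.0, 273.9, 239.8]
ee_rot: [179.8, -0.2, 89.5]
force: [-0.7, -0.8, -0.4]
gripper_width: 90.1
gripper_force: 0.0
```

Request:
arm_command --motion '[{"offset": [0,0,0.03],"spin": 0},{"offset": [0,0,0.03],"spin": 0},{"offset": [0,0,0.025],"spin": 0},{"offset": [0,0,0.01],"spin": 0},{"offset": [0,0,0],"spin": 0}]'

```text
time_s: 4.6
ee_pos: [525.8, 273.1, 142.9]
ee_rot: [-179.9, 0.0, 89.5]
force: [0.1, 0.2, 1.5]
gripper_width: 90.0
gripper_force: 0.0
```

Request:
arm_command --motion '[{"offset": [0,0,0],"spin": 0},{"offset": [0,0,0],"spin": 0},{"offset": [0,0,0],"spin": 0},{"offset": [0,0,0],"spin": 0},{"offset": [0,0,0],"spin": 0}]' --jaw 0.02 --newtons 20

```text
time_s: 5.22
ee_pos: [526.9, 272.5, 143.1]
ee_rot: [180.0, -0.0, 89.4]
force: [0.9, -0.4, 0.4]
gripper_width: 43.0
gripper_force: 0.2
```

Run:
```python
from h import *
p,d=env.grab_frame("side"); cv2.imwrite("pics/s1.png",cv2.resize(p[100:350,150:450],None,fx=2,fy=2)); s=env.state(); print(np.round(s['qpos'],2),s['ee_pos'],s['gripper_width'],s['gripper_force'])
```

```text
[ 2.624e+01  2.355e+01  9.445e+01 -1.000e-02  6.196e+01  2.682e+01] [526.82687719 272.48415282 143.07461843] 39.31876360538895 19.85272318124771
```

View pics/s1.png

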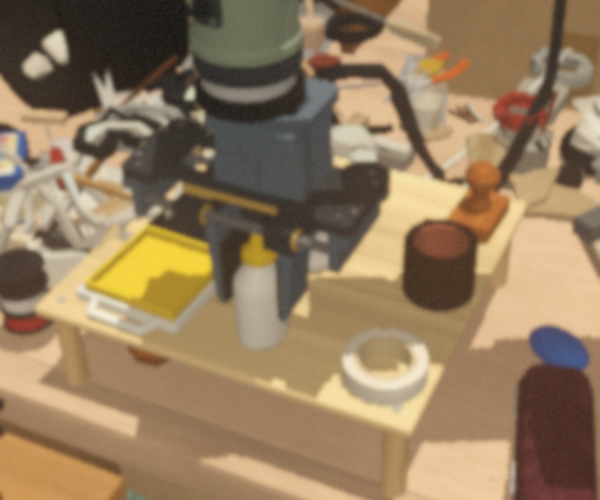

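Request:
arm_command --motion '[{"offset": [0,0,-0.01],"spin": 0},{"offset": [0,0,-0.02],"spin": 0},{"offset": [0,0,-0.02],"spin": 0},{"offset": [-0.008,0.036,0],"spin": 0},{"offset": [-0.008,0.036,0],"spin": 0}]'

```text
time_s: 5.9
ee_pos: [599.0, 256.0, 194.1]
ee_rot: [179.9, -0.0, 89.5]
force: [0.5, 0.1, -1.6]
gripper_width: 38.9
gripper_force: 20.0
```

Request:
arm_command --motion '[{"offset": [-0.007,0.037,0],"spin": 0},{"offset": [0,0,0],"spin": 0},{"offset": [0,0,0],"spin": 0}]'

```text
time_s: 6.28
ee_pos: [634.6, 248.5, 192.8]
ee_rot: [-179.9, 0.0, 89.4]
force: [-0.1, 0.1, -1.3]
gripper_width: 39.2
gripper_force: 20.0
```

Run:
```python
from h import *
p,d=env.grab_frame("top"); cv2.imwrite("pics/t2.png",p); s=env.state(); print(s['ee_pos'],s['gripper_width'],s['gripper_force'],np.round(s['qpos'],2))
q1=np.radians(s['qpos'][0])
for c in ("top","side"):
    if c=="side": p,d=env.grab_frame(c); cv2.imwrite("pics/s2.png",p)
    P,_=cloud(c,d); r=P[:,0]*np.cos(q1)+P[:,1]*np.sin(q1); t=-P[:,0]*np.sin(q1)+P[:,1]*np.cos(q1)
    for a in range(100,760,60):
        q=(abs(t)<120)&(abs(r-a)<10)&(P[:,2]>250)
        if q.sum()>5: print(c,a,q.sum(),"t",np.round(np.percentile(t[q],[2,98])),"z",np.round(np.percentile(P[q,2],[1,99])))
```

```text
[634.37198784 248.62349817 193.00509118] 39.189647126132726 19.999720752239227 [2.042e+01 2.921e+01 7.723e+01 3.000e-02 7.362e+01 2.097e+01]
top 220 182 t [-120. -105.] z [381. 386.]
top 340 4934 t [-47.  75.] z [655. 687.]
top 400 3442 t [-37.  61.] z [645. 661.]
top 460 2538 t [-36.  59.] z [620. 638.]
top 520 2196 t [-42.  66.] z [582. 613.]
top 580 736 t [-43.  67.] z [513. 589.]
top 640 3288 t [-40.  63.] z [347. 572.]
top 700 1183 t [-42.  66.] z [279. 556.]
side 160 232 t [ 80. 119.] z [284. 320.]
side 220 1226 t [-116.  117.] z [315. 433.]
side 580 61 t [ 9. 26.] z [284. 303.]
side 640 2197 t [ 0. 70.] z [259. 494.]
side 700 1894 t [ 3. 71.] z [254. 494.]
```

View pics/t2.png

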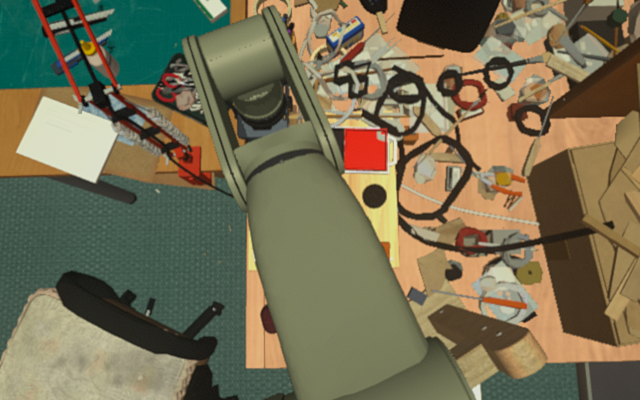

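Request:
arm_command --motion '[{"offset": [0,0.002,0.015],"spin": 0},{"offset": [0,0,0.015],"spin": 0},{"offset": [0,0,0.009],"spin": 0},{"offset": [0,0,0.0035],"spin": 0},{"offset": [0,0,0],"spin": 0}]'

```text
time_s: 7.0
ee_pos: [637.5, 248.5, 150.5]
ee_rot: [180.0, -0.0, 89.4]
force: [-0.9, -0.0, -0.1]
gripper_width: 39.1
gripper_force: 20.0
```

Request:
arm_command --motion '[{"offset": [0,0,0],"spin": 0},{"offset": [0,0,0],"spin": 0}]'

```text
time_s: 7.25
ee_pos: [637.5, 248.5, 150.5]
ee_rot: [180.0, -0.0, 89.4]
force: [-0.0, -0.1, -1.9]
gripper_width: 39.0
gripper_force: 20.0
```

Request:
arm_command --motion '[{"offset": [0,0,0.0007],"spin": 0},{"offset": [0,0,0],"spin": 0}]'

```text
time_s: 7.5
ee_pos: [637.5, 248.5, 150.1]
ee_rot: [180.0, -0.0, 89.4]
force: [-0.4, 0.0, 0.7]
gripper_width: 39.6
gripper_force: 20.0
```

Request:
arm_command --motion '[{"offset": [0,0,0],"spin": 0},{"offset": [0,0,0],"spin": 0},{"offset": [0,0,0],"spin": 0}]' --jaw 0.07

```text
time_s: 7.88
ee_pos: [637.4, 248.4, 149.7]
ee_rot: [180.0, -0.0, 89.4]
force: [-0.3, -0.3, 0.4]
gripper_width: 66.3
gripper_force: 0.0
```

Request:
arm_command --motion '[{"offset": [0,0,-0.03],"spin": 0},{"offset": [0,0,-0.04],"spin": 0},{"offset": [0,0,-0.04],"spin": 0},{"offset": [0,0,-0.03],"spin": 0},{"offset": [0,0,0],"spin": 0}]'

```text
time_s: 8.5
ee_pos: [638.3, 248.8, 292.8]
ee_rot: [179.7, -0.1, 89.4]
force: [1.1, 0.2, -0.8]
gripper_width: 69.8
gripper_force: 0.0
```

Request:
arm_command --motion '[{"offset": [-0.017,-0.0436,0],"spin": 0},{"offset": [-0.017,-0.0436,0],"spin": 0},{"offset": [-0.017,-0.0436,0],"spin": 0},{"offset": [-0.017,-0.0436,0],"spin": 0},{"offset": [-0.017,-0.0436,0],"spin": 0}]' --jaw 0.09

```text
time_s: 9.12
ee_pos: [416.2, 164.8, 288.0]
ee_rot: [-179.8, 0.1, 89.4]
force: [1.3, 0.9, 1.4]
gripper_width: 90.1
gripper_force: 0.0
```

Request:
arm_command --motion '[{"offset": [0,0,0],"spin": -0.172},{"offset": [0,0,0],"spin": -0.172},{"offset": [0,0,0],"spin": -0.172},{"offset": [0,0,0],"spin": -0.172},{"offset": [0,0,0],"spin": -0.172}]'

```text
time_s: 9.75
ee_pos: [417.7, 165.3, 288.1]
ee_rot: [-179.9, -0.1, 139.0]
force: [0.1, 0.2, -0.5]
gripper_width: 90.0
gripper_force: 0.0
```

Request:
arm_command --motion '[{"offset": [0,0,0],"spin": -0.172},{"offset": [0,0,0],"spin": -0.172},{"offset": [0,0,0],"spin": -0.172},{"offset": [0,0,0],"spin": -0.172},{"offset": [0,0,0],"spin": 0}]'

```text
time_s: 10.38
ee_pos: [417.8, 165.4, 288.4]
ee_rot: [-180.0, -0.1, 178.0]
force: [0.2, 1.0, -0.1]
gripper_width: 90.1
gripper_force: 0.0
```

Run:
```python
from h import *
p,d=env.grab_frame("side"); cv2.imwrite("pics/s3.png",p); print(env.state()['ee_pos'])
P,_=cloud("side",d)
for n,x,y,a,b in (("gy",637,249,110,210),("tb",420,164,128,145)):
    q=P[(abs(P[:,0]-x)<45)&(abs(P[:,1]-y)<45)&(P[:,2]>a)&(P[:,2]<b)]; print(n,np.round(np.percentile(q,[3,97],axis=0)).tolist())
```

```text
[417.91120751 165.42422773 288.61864054]
gy [[616.0, 238.0, 112.0], [646.0, 271.0, 197.0]]
tb [[391.0, 138.0, 129.0], [445.0, 193.0, 143.0]]
```

View pics/s3.png

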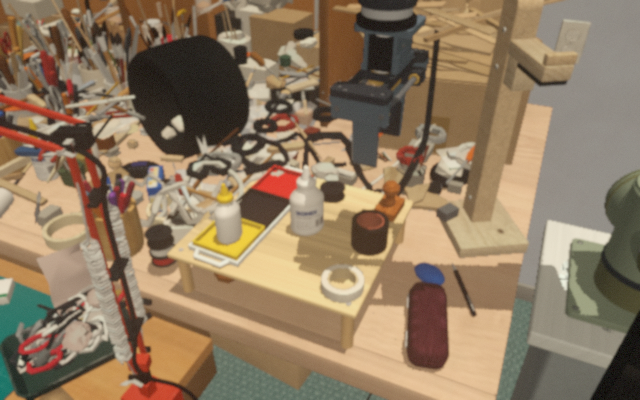

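Request:
arm_command --motion '[{"offset": [-0.001,-0.001,0.04],"spin": 0},{"offset": [0,0,0.04],"spin": 0},{"offset": [0,0,0.04],"spin": 0},{"offset": [0,0,0],"spin": 0},{"offset": [0,0,0],"spin": 0}]'

```text
time_s: 11.05
ee_pos: [420.3, 164.9, 170.9]
ee_rot: [180.0, 0.1, 178.1]
force: [0.3, 0.4, 1.0]
gripper_width: 90.2
gripper_force: 0.0
```

Request:
arm_command --motion '[{"offset": [0,0,0.01],"spin": 0},{"offset": [0,0,0.01],"spin": 0},{"offset": [0,0,0.015],"spin": 0},{"offset": [0,0,0.015],"spin": 0},{"offset": [0,0,0.004],"spin": 0}]'

```text
time_s: 11.68
ee_pos: [418.8, 164.4, 114.9]
ee_rot: [-180.0, -0.1, 178.1]
force: [-0.2, 0.0, 1.1]
gripper_width: 89.6
gripper_force: 0.0
```

Request:
arm_command --motion '[{"offset": [0,0,0],"spin": 0},{"offset": [0,0,0],"spin": 0},{"offset": [0,0,0],"spin": 0},{"offset": [0,0,0],"spin": 0},{"offset": [0,0,0],"spin": 0}]' --jaw 0.045 --newtons 20

```text
time_s: 12.3
ee_pos: [419.7, 164.7, 116.1]
ee_rot: [180.0, 0.0, 178.1]
force: [0.3, -0.9, 3.4]
gripper_width: 58.9
gripper_force: 20.0
```

Request:
arm_command --motion '[{"offset": [0,0,-0.01],"spin": 0},{"offset": [0,0,-0.04],"spin": 0},{"offset": [0,0,-0.04],"spin": 0},{"offset": [0,0,-0.045],"spin": 0},{"offset": [0,0,-0.04],"spin": 0}]'

```text
time_s: 12.92
ee_pos: [419.3, 164.5, 292.9]
ee_rot: [180.0, 0.1, 178.1]
force: [1.0, 0.4, -1.3]
gripper_width: 58.6
gripper_force: 20.0
```

Request:
arm_command --motion '[{"offset": [0,0,0],"spin": 0},{"offset": [0,0,0],"spin": 0}]'

```text
time_s: 13.18
ee_pos: [418.8, 164.3, 290.0]
ee_rot: [-180.0, -0.1, 178.1]
force: [0.4, 0.5, -1.3]
gripper_width: 58.7
gripper_force: 20.0
```

Request:
arm_command --motion '[{"offset": [-0.043,0.001,0],"spin": 0},{"offset": [-0.043,0.001,0],"spin": 0},{"offset": [-0.043,0.001,0],"spin": 0},{"offset": [-0.043,0.001,0],"spin": 0},{"offset": [-0.042,0,0],"spin": 0}]'

```text
time_s: 13.8
ee_pos: [634.1, 161.3, 288.2]
ee_rot: [-179.9, -0.2, 178.1]
force: [-0.4, 0.3, -1.3]
gripper_width: 58.5
gripper_force: 20.0
```

Request:
arm_command --motion '[{"offset": [0,0,0],"spin": 0},{"offset": [0,0,0.04],"spin": 0},{"offset": [0,0,0.04],"spin": 0},{"offset": [0,0,0.03],"spin": 0},{"offset": [0,0,0],"spin": 0}]'

```text
time_s: 14.42
ee_pos: [630.3, 161.1, 177.2]
ee_rot: [-179.9, -0.5, 178.1]
force: [0.2, 0.2, -1.1]
gripper_width: 58.3
gripper_force: 20.0
```

Request:
arm_command --motion '[{"offset": [-0.001,0,0],"spin": 0.168},{"offset": [0,0,0],"spin": 0.168},{"offset": [0,0,0],"spin": 0.168},{"offset": [0,0,0],"spin": 0.168},{"offset": [0,0,0],"spin": 0.168}]'

```text
time_s: 15.05
ee_pos: [634.5, 161.7, 182.5]
ee_rot: [179.9, 0.0, 129.7]
force: [0.9, -1.2, -0.9]
gripper_width: 59.0
gripper_force: 20.0
```

Request:
arm_command --motion '[{"offset": [0,0,0],"spin": 0},{"offset": [0,0,0.02],"spin": 0},{"offset": [0,0,0.015],"spin": 0},{"offset": [0,0,0],"spin": 0},{"offset": [0,0,0],"spin": 0}]'

```text
time_s: 15.68
ee_pos: [634.8, 161.6, 146.3]
ee_rot: [180.0, 0.0, 130.0]
force: [-0.4, -0.5, -0.9]
gripper_width: 58.8
gripper_force: 20.0
```

Request:
arm_command --motion '[{"offset": [0,0,0.012],"spin": 0},{"offset": [0,0,0.008],"spin": 0},{"offset": [0,0,0.003],"spin": 0},{"offset": [0,0,0],"spin": 0},{"offset": [0,0,0],"spin": 0}]'

```text
time_s: 16.3
ee_pos: [634.2, 161.5, 123.2]
ee_rot: [-180.0, -0.0, 130.0]
force: [-2.3, -0.5, 3.5]
gripper_width: 58.3
gripper_force: 20.0
```

Request:
arm_command --motion '[{"offset": [0,0,0.001],"spin": 0},{"offset": [0,0,0],"spin": 0}]'

```text
time_s: 16.55
ee_pos: [634.2, 161.5, 123.1]
ee_rot: [180.0, 0.0, 130.0]
force: [-5.2, -0.7, 9.7]
gripper_width: 58.5
gripper_force: 20.0
```

Contact with the floor; release and rise.

Request:
arm_command --motion '[{"offset": [0,0,0],"spin": 0},{"offset": [0,0,0],"spin": 0},{"offset": [0,0,0],"spin": 0}]' --jaw 0.078

```text
time_s: 16.92
ee_pos: [634.5, 161.5, 121.4]
ee_rot: [-180.0, -0.0, 130.0]
force: [0.3, -0.5, -0.2]
gripper_width: 78.0
gripper_force: 0.2
```

Request:
arm_command --motion '[{"offset": [0,0,-0.02],"spin": 0},{"offset": [0,0,-0.04],"spin": 0},{"offset": [0,0,-0.05],"spin": 0},{"offset": [0,0,-0.06],"spin": 0},{"offset": [0,0,0],"spin": 0}]'

```text
time_s: 17.55
ee_pos: [636.8, 162.1, 297.7]
ee_rot: [179.4, 0.3, 130.0]
force: [-0.1, -0.1, -0.8]
gripper_width: 77.9
gripper_force: 0.0
```

Request:
arm_command --motion '[{"offset": [0,0,0],"spin": -0.168},{"offset": [0,0,0],"spin": -0.168},{"offset": [0,0,0],"spin": -0.168},{"offset": [0,0,0],"spin": -0.168},{"offset": [0,0,0],"spin": -0.168}]' --jaw 0.08

```text
time_s: 18.18
ee_pos: [634.2, 161.5, 290.1]
ee_rot: [-180.0, -0.1, 178.4]
force: [-0.7, -0.1, -0.8]
gripper_width: 79.8
gripper_force: 0.0
```

Request:
arm_command --motion '[{"offset": [0.043,-0.021,0],"spin": 0},{"offset": [0.043,-0.021,0],"spin": 0},{"offset": [0.043,-0.021,0],"spin": 0},{"offset": [0.043,-0.021,0],"spin": 0},{"offset": [0.042,-0.02,0],"spin": 0}]'

```text
time_s: 18.8
ee_pos: [415.3, 64.0, 290.5]
ee_rot: [-180.0, -0.1, 178.1]
force: [-0.4, -0.9, 0.7]
gripper_width: 79.9
gripper_force: 0.0
```

Request:
arm_command --motion '[{"offset": [0,0,0],"spin": 0},{"offset": [0,0,0],"spin": 0}]'

```text
time_s: 19.05
ee_pos: [417.7, 64.7, 291.4]
ee_rot: [180.0, 0.0, 178.1]
force: [0.0, -0.3, 0.2]
gripper_width: 80.1
gripper_force: 0.0
```

Run:
```python
from h import *
p,d=env.grab_frame("side"); cv2.imwrite("pics/s4.png",p); s=env.state(); print(s['ee_pos'],s['ee_rot'])
P,_=cloud("side",d)
for n,x,y,a,b in (("st",417,64,125,160),("tb",634,161,133,155)):
    q=P[(abs(P[:,0]-x)<45)&(abs(P[:,1]-y)<45)&(P[:,2]>a)&(P[:,2]<b)]; print(n,np.round(np.percentile(q,[3,97],axis=0)).tolist())
```

```text
[418.03649686  64.85551751 291.3816094 ] [1.79986852e+02 9.50675325e-03 1.78128573e+02]
st [[404.0, 57.0, 129.0], [429.0, 78.0, 155.0]]
tb [[604.0, 136.0, 134.0], [658.0, 190.0, 150.0]]
```

View pics/s4.png

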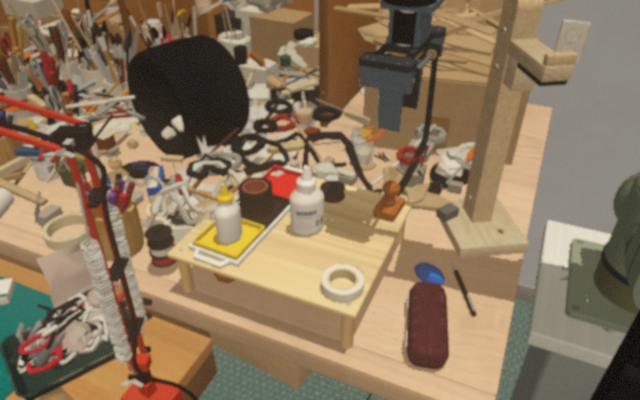

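Request:
arm_command --motion '[{"offset": [0.001,-0.001,0.04],"spin": 0},{"offset": [0,0,0.04],"spin": 0},{"offset": [0,0,0.03],"spin": 0},{"offset": [0,0,0],"spin": 0},{"offset": [0,0,0],"spin": 0}]'

```text
time_s: 19.73
ee_pos: [417.6, 64.0, 182.5]
ee_rot: [180.0, 0.1, 178.1]
force: [0.0, 0.6, 0.6]
gripper_width: 79.8
gripper_force: 0.0
```

Request:
arm_command --motion '[{"offset": [0,0,0.015],"spin": 0},{"offset": [0,0,0.015],"spin": 0},{"offset": [0,0,0.015],"spin": 0},{"offset": [0,0,0.005],"spin": 0},{"offset": [0,0,0],"spin": 0}]'

```text
time_s: 20.35
ee_pos: [416.9, 63.8, 132.5]
ee_rot: [180.0, 0.1, 178.1]
force: [0.4, -0.9, -0.3]
gripper_width: 80.1
gripper_force: 0.0
```

Request:
arm_command --motion '[{"offset": [0,0,0],"spin": 0},{"offset": [0,0,0],"spin": 0},{"offset": [0,0,0],"spin": 0},{"offset": [0,0,0],"spin": 0},{"offset": [0,0,0],"spin": 0}]' --jaw 0.012 --newtons 20

```text
time_s: 20.98
ee_pos: [416.1, 63.6, 131.7]
ee_rot: [180.0, -0.0, 178.1]
force: [0.4, -0.0, 1.0]
gripper_width: 32.9
gripper_force: 0.1
```

Request:
arm_command --motion '[{"offset": [0,0,0],"spin": 0},{"offset": [0,0,0],"spin": 0}]'

```text
time_s: 21.22
ee_pos: [416.2, 63.6, 131.7]
ee_rot: [180.0, -0.0, 178.1]
force: [0.2, -1.1, -0.2]
gripper_width: 28.5
gripper_force: 20.0
```

Request:
arm_command --motion '[{"offset": [0,0,-0.01],"spin": 0},{"offset": [0,0,-0.03],"spin": 0},{"offset": [0,0,-0.04],"spin": 0},{"offset": [0,0,-0.02],"spin": 0},{"offset": [0,0,0],"spin": 0}]'

```text
time_s: 21.85
ee_pos: [417.1, 63.8, 233.5]
ee_rot: [180.0, 0.2, 178.1]
force: [-0.3, 0.6, -0.8]
gripper_width: 28.4
gripper_force: 20.0
```

Request:
arm_command --motion '[{"offset": [-0.043,0.003,0],"spin": 0},{"offset": [-0.043,0.003,0],"spin": 0},{"offset": [-0.043,0.003,0],"spin": 0},{"offset": [-0.043,0.003,0],"spin": 0},{"offset": [-0.042,0.004,0],"spin": 0}]'

```text
time_s: 22.48
ee_pos: [631.3, 72.6, 230.0]
ee_rot: [-180.0, -0.2, 178.1]
force: [-0.4, 0.4, -0.8]
gripper_width: 28.4
gripper_force: 20.0
```

Request:
arm_command --motion '[{"offset": [0,0,0],"spin": 0},{"offset": [0,0,0.03],"spin": 0},{"offset": [0,0,0.02],"spin": 0},{"offset": [0,0,0],"spin": 0},{"offset": [0,0,0],"spin": 0}]'

```text
time_s: 23.1
ee_pos: [630.4, 72.6, 182.4]
ee_rot: [180.0, 0.0, 178.1]
force: [0.6, -0.2, -0.7]
gripper_width: 28.5
gripper_force: 20.0
```

Run:
```python
from h import *
p,d=env.grab_frame("side"); cv2.imwrite("pics/s5.png",cv2.resize(p[80:320,150:450],None,fx=2,fy=2)); s=env.state(); print(s['ee_pos'],s['ee_rot'],s['gripper_width'])
```

```text
[630.7301454   72.65720891 182.80419381] [1.79982063e+02 8.77944458e-02 1.78122243e+02] 28.364984186482893
```

View pics/s5.png

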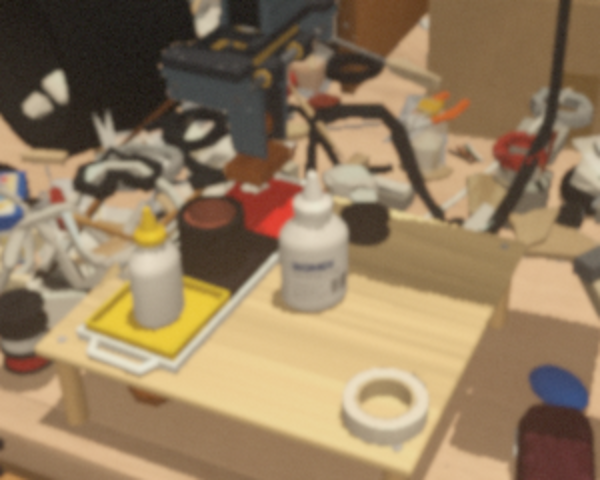

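Request:
arm_command --motion '[{"offset": [0,0,0.02],"spin": 0},{"offset": [0,0,0.015],"spin": 0},{"offset": [0,0,0.006],"spin": 0},{"offset": [0,0,0.002],"spin": 0},{"offset": [0,0,0],"spin": 0}]'

```text
time_s: 23.78
ee_pos: [630.9, 72.6, 139.2]
ee_rot: [180.0, 0.1, 178.1]
force: [0.2, 0.3, -0.5]
gripper_width: 28.7
gripper_force: 20.0
```

Request:
arm_command --motion '[{"offset": [0,0,0.001],"spin": 0},{"offset": [0,0,0],"spin": 0}]'

```text
time_s: 24.02
ee_pos: [631.3, 72.6, 138.7]
ee_rot: [180.0, 0.1, 178.1]
force: [0.7, -0.8, 3.2]
gripper_width: 28.3
gripper_force: 20.0
```

Request:
arm_command --motion '[{"offset": [0,0,0],"spin": 0},{"offset": [0,0,0],"spin": 0},{"offset": [0,0,0],"spin": 0}]' --jaw 0.052

```text
time_s: 24.4
ee_pos: [630.3, 72.7, 137.4]
ee_rot: [180.0, -0.0, 178.1]
force: [-0.1, -0.0, -0.2]
gripper_width: 51.5
gripper_force: 0.0
```

Request:
arm_command --motion '[{"offset": [0,0,-0.015],"spin": 0},{"offset": [0,0,-0.04],"spin": 0},{"offset": [0,0,-0.05],"spin": 0},{"offset": [0,0,-0.05],"spin": 0},{"offset": [0,0,0],"spin": 0}]'

```text
time_s: 25.02
ee_pos: [632.5, 72.8, 299.2]
ee_rot: [179.9, 0.7, 178.1]
force: [0.5, 1.1, 0.2]
gripper_width: 52.2
gripper_force: 0.0
```

Request:
arm_command --motion '[{"offset": [0.045,0.02,0],"spin": 0},{"offset": [0.045,0.02,0],"spin": 0},{"offset": [0.045,0.02,0],"spin": 0},{"offset": [0.045,0.02,0],"spin": 0},{"offset": [0.045,0.02,0],"spin": 0}]'

```text
time_s: 25.65
ee_pos: [407.1, 180.3, 292.5]
ee_rot: [180.0, -0.0, 178.1]
force: [0.3, 0.5, -0.1]
gripper_width: 51.7
gripper_force: 0.0
```

Request:
arm_command --motion '[{"offset": [0,0.05,0],"spin": 0},{"offset": [0,0.05,0],"spin": 0},{"offset": [0,0.05,0],"spin": 0},{"offset": [0,0.05,0],"spin": 0},{"offset": [0,0,0],"spin": 0}]'

```text
time_s: 26.28
ee_pos: [414.9, 382.3, 291.5]
ee_rot: [-180.0, -0.1, 178.3]
force: [-0.6, -0.9, 0.1]
gripper_width: 52.3
gripper_force: 0.0
```

```bash
python3 - <<'E'
from h import *
Z=dict(glue_yellow_tip_center=150.5,tape_black_center=122,wood_stamp_center=128.5,glue_white_tip_center=153,tape_white_center=99.5,spool_black_center=100.5,bin_yellow=94,bin_black=94,bin_red=94)
p,d=env.grab_frame("top"); cv2.imwrite("pics/t6.png",p)
for n,z in Z.items():
    for r in env.pinpoint("top",n)[:1]: print(n,np.round(r['location']),round(r['score'],2),np.round(at_z("top",r['location'],z),1))
p,d=env.grab_frame("side"); cv2.imwrite("pics/s6.png",p)
E
python3 -c "
import cv2
a=cv2.imread('pics/t6.png')[100:300,220:460];b=cv2.imread('pics/s6.png')[130:330,150:450]
cv2.imwrite('pics/f.png',cv2.resize(cv2.hconcat([a,b]),None,fx=1.45,fy=1.45))"
```

```text
glue_yellow_tip_center [277. 141.] 0.79 [634.7 248.9 150.5]
tape_black_center [322. 146.] 0.93 [631.3 162.8 122. ]
wood_stamp_center [369. 142.] 0.68 [633.6  67.6 128.5]
glue_white_tip_center [319. 192.] 0.59 [532.  169.4 153. ]
tape_white_center [268. 251.] 0.74 [423.3 275.8  99.5]
spool_black_center [376. 194.] 0.68 [533.5  54.8 100.5]
bin_yellow [280. 146.] 0.83 [641.6 249.2  94. ]
bin_black [326. 148.] 0.76 [633.3 154.8  94. ]
```

View pics/f.png

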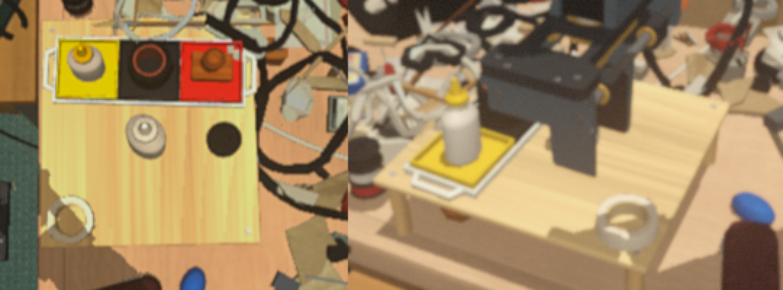

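The top view shows all three things centred and upright in their bins: glue at about (277,141), tape at (322,146) and stamp at (369,142). The three look-alikes haven't moved, and the arm touches nothing.

```bash
python3 -c "
from workcell import env
print(env.job_done())"
```

```text
the job is handed in; nothing more can be done
None
```

The job is handed in: the yellow-nozzle glue, black tape and wooden stamp stand upright in the yellow, black and red bins, and the three look-alikes stayed on the stand; the hand-in returned no verdict.

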